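# Tidy the nail-care things into the bamboo organiser

## Robot

A 6-joint arm with a two-finger parallel gripper is mounted at the origin on the work surface. World frame = base frame: x ahead of the robot, y to its left, z up, the work surface at z = 0. Lengths are in m, angles in rad, forces in N, time in s.
With the tool pointing down it reaches from about 0.275 to 0.975 m from the base axis. Payload 8.4 kg.
Tool frame: the origin (TCP) lies midway between the tips of the shut fingers; the grasp point (between the pads) lies ctrl.grip_point_offset behind it (ctrl.grip_point_offset is the distance from the TCP to the grasp point, in m); z points along the fingers, x is the direction in which the jaws open and shut, and the axes are right-handed (so a half turn about z gives the same grasp; the last joint's range is limited). The gripper opens to 92 mm and grips with 3 to 60 N. Pads are 20 mm wide; open, the fingers measure 128 mm over their backs; the gripper's body (75 mm by 189 mm) begins 69 mm behind the grasp point.
Start: joints at [-1.114, 0.353, 1.633, -0, 1.155, -0.002], TCP at [0.277, -0.56, 0.181] pointing down, gripper open.
Joint ranges: [-2.63, 2.63], [-0.92, 2.1], [0.06, 2.66], [-1.3, 4.44], [0, 2.69], [-3.02, 3.02]. Speed limits (rad/s): [2.22, 2.22, 2.79, 3.14, 3.14, 3.14].

## Interface

Orientations are given as a rotation vector (axis times angle).
In Python, from station import sensors, get_image, camera_params, ctrl gives the robot as it stands. The module is installed in compiled form; this text tells all that it offers.
- The arm moves only by the tool arm_command, never from a script. Its argument "plan" is one flat list of numbers, 4 for each row, row after row: the shift along the tool's x, y, z in mm, then the turn about the tool's z in rad. In form: [x, y, z, spin, x, y, z, spin, ...]. A call has exactly 10 rows; each row is the pose to reach, as a shift and turn from the pose commanded when the call began, along the tool's axes at that moment; what a row does not reach only later rows make up. A row lasts 1/10 s, in which the tool goes at most 50 mm and 8.59 degrees, less where a joint would pass 70% of its speed; a pose out of reach is approached as far as the arm can. A call with a gripper value outside its range is refused whole. "jaw" is the closure, from -1 (fully open) to 1 (shut), so that 0 is half open, set as the call begins (left out, the last holds). The fingers move at their own pace and stop on an object; "squeeze" is the grip in N (left out, the last holds). Time passes only in rows, so rows that repeat a pose let the fingers close, or fill a call up. It gives the time, the measured TCP pose, the force and the opening at its end, in the units of the state.
- sensors.get_state(): the state, without advancing time (a new reading comes with each control period).
- get_image(name): name is "side" or "top" or "wrist"; returns the picture (400x640x3 uint8, red, green, blue); there is no depth.
- camera_params(name): a dict with "fx", "fy", "cx", "cy" (pixels), "k1" (the pictures are not rectified: a ray, as slopes to the right and down, at radius r is drawn at 1 + k1 r^2 times it, then the intrinsics apply), "pose" (4x4, takes a point from camera to world coordinates). Camera axes: x right, y up, looking along -z (the intrinsics and any distortion apply to the point x, -y, -z); pixel columns grow to the right and rows downward; lengths in m; the calibration is good to about 2 mm. A picture is of the moment at which its call begins: read the wrist's pose just before it. camera_params takes no time and is no camera call; for the wrist camera it gives the pose at the moment of the call.
- ctrl.finish_job(): hands the job in, once; it reports no verdict.
The state is a dict: "t": time; "qpos": joint angles; "joint_vel": joint speeds; "joint_torque": joint torques, N m; "tool_pos": TCP position; "ee_rot": TCP orientation; "force": force on the tool from outside, world axes, zero at the start; "wrist_torque": the same for the moment, N m; "width": finger opening in m.
Only numpy, scipy, OpenCV 4.12 (cv2) and the standard library are available. Lean on these libraries where they do the work, as an engineer would, in place of code of your own. Each camera call takes 0.05 s, during which the arm holds its last target. There are 200 camera calls.

## Task

Put the green nail clipper, the blue brush, the yellow tin and the magenta perfume bottle away in the bamboo organiser, each in the middle of the bay whose mat has its own colour: the clipper and the brush lying flat and lengthwise in their bays, the tin flat with its lid up, the bottle standing upright. The white clipper and the white brush belong to the guests: leave them where they are.

Things in the scene. Friction and masses are not known exactly. Their poses are not given: they have to be found in the camera images.
- clipper_green_mid (a point): Green plastic nail clipper lying flat, 80 mm long (x), 16 mm wide (y), 20 mm high, with steel jaws at its +x end; the point is at its centre, 10 mm above its underside; x along its length, z up. About 40 g.
- brush_blue_mid (a point): Blue small hard silicone nail brush lying bristles down: top body 78 mm long (x) by 36 mm wide (y) between 10 and 22 mm above its underside, over a bristle block 70 x 28 mm, with an 18 mm wide ridge on top, 30 mm high in all; the point is at its centre, 15 mm above its underside; x along its length, z up. About 60 g.
- tin_yellow_mid (a point): Yellow round balm tin, diameter 45 mm, 24 mm high, lid up; the point is on its axis, 12 mm above its underside; z up. About 60 g.
- perfume_mid (a point): Small magenta round perfume bottle standing upright: body diameter 32 mm up to 44 mm, white cap diameter 17 mm above, 62 mm high in all; the point is on its axis, 31 mm above its underside; z up. About 90 g.
- bay_green_top (a point): Green mat that lines one of the four bays of the bamboo organiser, a low tray fixed to the ledge, its four bays side by side in a row along y. The bay is 105 mm long (x) and 85 mm wide (y) inside; the point is the centre of the mat's upper face, 8 mm above the ledge; the bamboo rim and the dividers, 5 mm thick, rise 8 mm above it. x along the bay's length, parallel to the dividers; z up. Neighbouring bays lie 90 mm apart, centre to centre.
- bay_blue_top (a point): Blue mat that lines one of the four bays of the bamboo organiser, a low tray fixed to the ledge, its four bays side by side in a row along y. The bay is 105 mm long (x) and 85 mm wide (y) inside; the point is the centre of the mat's upper face, 8 mm above the ledge; the bamboo rim and the dividers, 5 mm thick, rise 8 mm above it. x along the bay's length, parallel to the dividers; z up. Neighbouring bays lie 90 mm apart, centre to centre.
- bay_yellow_top (a point): Yellow mat that lines one of the four bays of the bamboo organiser, a low tray fixed to the ledge, its four bays side by side in a row along y. The bay is 105 mm long (x) and 85 mm wide (y) inside; the point is the centre of the mat's upper face, 8 mm above the ledge; the bamboo rim and the dividers, 5 mm thick, rise 8 mm above it. x along the bay's length, parallel to the dividers; z up. Neighbouring bays lie 90 mm apart, centre to centre.
- bay_magenta_top (a point): Magenta mat that lines one of the four bays of the bamboo organiser, a low tray fixed to the ledge, its four bays side by side in a row along y. The bay is 105 mm long (x) and 85 mm wide (y) inside; the point is the centre of the mat's upper face, 8 mm above the ledge; the bamboo rim and the dividers, 5 mm thick, rise 8 mm above it. x along the bay's length, parallel to the dividers; z up. Neighbouring bays lie 90 mm apart, centre to centre.
- clipper_white_mid (a point): The guests' white plastic nail clipper lying flat, 80 mm long (x), 16 mm wide (y), 20 mm high, with steel jaws at its +x end; the point is at its centre, 10 mm above its underside; x along its length, z up. About 40 g. Does not belong in the organiser.
- brush_white_mid (a point): The guests' white small hard silicone nail brush lying bristles down: top body 78 mm long (x) by 36 mm wide (y) between 10 and 22 mm above its underside, over a bristle block 70 x 28 mm, with an 18 mm wide ridge on top, 30 mm high in all; the point is at its centre, 15 mm above its underside; x along its length, z up. About 60 g. Does not belong in the organiser.
Not all that is in view belongs to the job. What is meant by the part that bears perfume_mid is not turquoise, and is the larger of those in its own colour. There is more than one size of the part that bears tin_yellow_mid; the job needs the larger.

How it is judged:
By the outcome, as a careful person would: the job done as asked, in the order asked, and still so for the second after the job is handed in, with the robot touching nothing.
It also fails if it takes over 115 s, if anything falls off the work surface, if the arm or the gripper's body presses on something with over 40 N, if the wrist force passes 120 N, or if a joint passes its speed limit or range.

## Working session

There is one attempt and no reset: what is moved stays moved. The work goes in short steps, Python scripts to look and compute and a tool call to move; the robot and the scene stay as the last step left them, time stands still between calls to the robot, and variables do not carry over. Pictures are saved under pics/ and viewed, about 12 in all and at most 16, crops included, and the job is handed in when it is done.

Besides the shell and the picture viewer there is one more tool, called after "Call:" as name(argument=value, ...) on one line, values as JSON. arm_command: Moves the arm, as the interface text tells. Its arguments: {"type":"object","properties":{"plan":{"type":"array"},"jaw":{"type":"number"},"squeeze":{"type":"number"}},"required":["plan"]}

```bash
mkdir -p pics
cat > h.py <<'E'
import numpy as np, cv2
from station import sensors, get_image, camera_params, ctrl
from scipy.spatial.transform import Rotation as R
def ray(P,u,v):
    d=np.array([(u-P['cx'])/P['fx'],(v-P['cy'])/P['fy']]); s=d.copy()
    for _ in range(20): s=d/(1+P['k1']*(s@s))
    T=np.array(P['pose']); return T[:3,3],T[:3,:3]@np.array([s[0],-s[1],-1])
def onz(P,u,v,z):
    o,d=ray(P,u,v); return o+d*(z-o[2])/d[2]
def snap(n,f):
    P=camera_params(n); I=get_image(n); cv2.imwrite('pics/'+f,I[:,:,::-1]); return P,I
E
python3 - <<'E'
from h import *
for n in('top','side','wrist'):
    P,I=snap(n,n+'0.png'); print(n,{k:np.round(v,3).tolist() for k,v in P.items()})
print(sensors.get_state(),ctrl.grip_point_offset)
E
```

```text
top {'fx': 432.509, 'fy': 432.509, 'cx': 318.153, 'cy': 199.702, 'k1': 0.041, 'pose': [[-0.022, 0.988, -0.155, 0.362], [-1.0, -0.024, -0.008, -0.005], [-0.012, 0.155, 0.988, 0.986], [0.0, 0.0, 0.0, 1.0]]}
side {'fx': 411.416, 'fy': 411.416, 'cx': 316.823, 'cy': 200.372, 'k1': 0.006, 'pose': [[-0.999, 0.044, -0.025, 0.456], [-0.046, -0.583, 0.811, 0.71], [0.021, 0.811, 0.585, 0.559], [0.0, 0.0, 0.0, 1.0]]}
wrist {'fx': 334.408, 'fy': 334.408, 'cx': 319.437, 'cy': 193.296, 'k1': -0.073, 'pose': [[0.443, 0.868, 0.226, 0.339], [-0.897, 0.429, 0.108, -0.529], [-0.003, -0.251, 0.968, 0.384], [0.0, 0.0, 0.0, 1.0]]}
{'t': 0.15, 'qpos': array([-1.11438390e+00,  3.53521401e-01,  1.63392493e+00, -5.10683155e-06,
        1.15520474e+00, -2.39585728e-03]), 'joint_vel': array([ 2.06442006e-04,  7.98296967e-05, -1.11192791e-03,  9.84068494e-04,
       -8.57463169e-04, -8.37546576e-05]), 'joint_torque': array([-3.48559342e-04, -5.94205821e+01, -3.34469855e+01,  6.96716574e-02,
        2.04187509e-02, -5.59152613e-05]), 'tool_pos': array([ 0.27662497, -0.56000495,  0.18013239]), 'ee_rot': array([-2.66792261e+00,  1.65779766e+00,  1.41367983e-03]), 'force': array([ 0.28353348, -0.74930339,  0.23849516]), 'wrist_torque': array([-0.03422948, -0.00444774,  0.0011701 ]), 'width': 0.09192678107853199} 0.0187
```

View pics/top0.png

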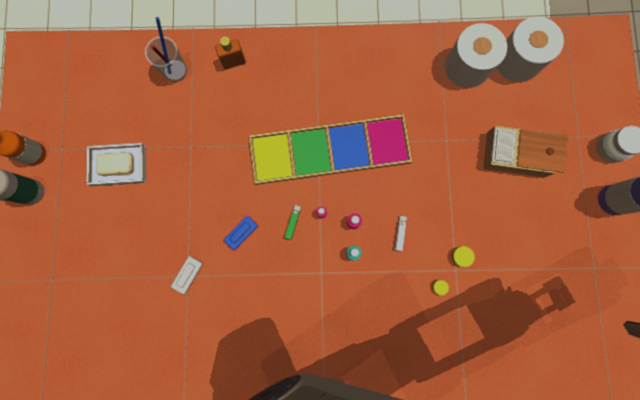

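View pics/side0.png

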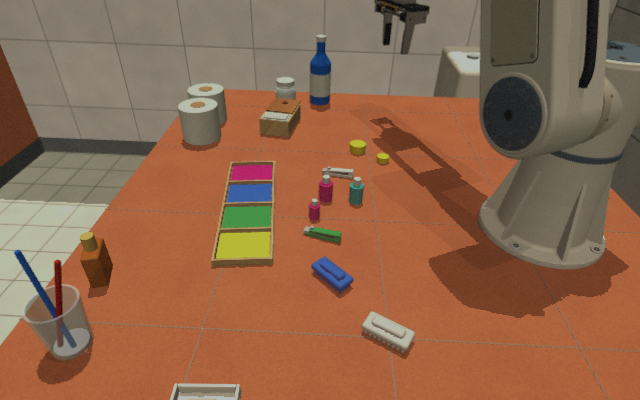

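The top view shows these candidates:
- **Bottles:** magenta at (321,212) and (355,220), turquoise at (354,253). The one at (355,220) fits, being the larger magenta.
- **Yellow tins:** (464,257) and (441,288). The one at (464,257) fits, being the larger.
- **Green clipper:** (293,222).
- **Blue brush:** (240,233).
- **Mats:** yellow, green, blue and magenta, from (272,158) to (388,141).

Next I measure these and take an enlarged crop to confirm.

```bash
cat > m.py <<'E'
from h import *
def masks(I):
    H=cv2.cvtColor(I,cv2.COLOR_RGB2HSV)
    r={'g':((45,90,50),(80,255,255)),'b':((105,110,60),(125,255,255)),'y':((25,120,80),(35,255,255)),'m':((150,110,60),(176,255,255)),'w':((0,0,150),(180,60,255))}
    return {k:cv2.inRange(H,*v) for k,v in r.items()}
def blobs(m,amin=20):
    out=[]
    for c in cv2.findContours(m,cv2.RETR_EXTERNAL,cv2.CHAIN_APPROX_NONE)[0]:
        if cv2.contourArea(c)>=amin: out.append(c)
    return out
def rect(P,c,z):
    w=np.array([onz(P,u,v,z)[:2] for u,v in c[:,0]])*1000
    (cx,cy),(a,b),_=r=cv2.minAreaRect(w.astype(np.float32))
    bx=cv2.boxPoints(r); e=[bx[1]-bx[0],bx[2]-bx[1]]; l=max(e,key=np.linalg.norm)
    return np.round([cx,cy,max(a,b),min(a,b)],1).tolist(), round(float(np.degrees(np.arctan2(l[1],l[0]))%180),1)
E
python3 - <<'E'
from m import *
for n,zz in(('top',dict(g=.02,b=.022,y=.024,m=.03,w=.02)),('side',dict(g=.01,b=.015,y=.012,m=.022,w=.015))):
    P=camera_params(n); I=cv2.imread(f'pics/{n}0.png')[:,:,::-1].copy()
    for k,m in masks(I).items():
        for c in blobs(m):
            A=cv2.contourArea(c); x,y,w,h=cv2.boundingRect(c)
            if not(150<x+w/2<500 and 100<y+h/2<350): continue
            z=.008 if A>700 and k!='w' else zz[k]
            print(n,k,A,(x+w//2,y+h//2),rect(P,c,z))
    if n=='top': cv2.imwrite('pics/c1.png',cv2.resize(cv2.imread('pics/top0.png')[195:305,225:490],None,fx=3,fy=3,interpolation=2))
E
```

```text
top g 139.5 (292, 225) ([458.7, 63.5, 62.8, 14.3], 162.2)
top g 1386.0 (311, 152) ([630.0, 18.0, 101.0, 80.7], 6.6)
top b 465.5 (240, 233) ([443.9, 177.7, 74.7, 33.4], 136.2)
top b 1339.5 (349, 147) ([640.3, -71.6, 99.5, 79.5], 6.6)
top y 154.5 (440, 287) ([315.5, -257.0, 30.0, 29.9], 85.8)
top y 306.5 (463, 257) ([380.0, -311.4, 43.7, 41.2], 88.9)
top y 1457.0 (272, 157) ([619.1, 108.3, 104.1, 82.6], 6.6)
top m 153.0 (354, 220) ([464.8, -76.0, 31.3, 31.0], 178.1)
top m 80.5 (321, 212) ([485.0, -3.8, 23.7, 22.1], 133.9)
top m 1411.0 (387, 141) ([650.8, -160.7, 101.4, 81.9], 6.8)
top w 506.5 (186, 275) ([354.1, 296.6, 76.1, 34.6], 150.4)
top w 36.0 (355, 253) ([393.6, -75.3, 15.5, 15.4], 88.0)
top w 172.5 (401, 233) ([434.8, -180.2, 76.1, 13.8], 170.0)
top w 33.0 (355, 219) ([468.1, -78.0, 15.7, 13.5], 88.7)
side g 257.0 (324, 234) ([458.2, 63.0, 66.8, 32.0], 163.0)
side g 914.0 (246, 217) ([628.9, 15.2, 100.7, 73.3], 7.3)
side b 558.5 (332, 272) ([442.9, 176.1, 77.2, 36.0], 135.6)
side b 656.0 (249, 193) ([636.4, -64.9, 98.9, 67.8], 8.1)
side b 98.5 (320, 100) ([497.1, -632.7, 72.3, 59.4], 93.3)
side y 1259.5 (243, 245) ([617.9, 104.6, 102.1, 77.3], 6.6)
side y 45.5 (383, 156) ([312.6, -268.9, 30.8, 27.2], 4.7)
side y 81.0 (358, 144) ([377.5, -332.2, 42.7, 41.8], 4.9)
side m 117.0 (314, 211) ([483.5, 4.1, 57.2, 22.1], 93.5)
side m 209.5 (326, 191) ([461.7, -74.7, 89.3, 31.0], 90.9)
side m 551.0 (251, 172) ([644.9, -142.4, 98.7, 65.1], 4.7)
side w 828.5 (388, 330) ([351.3, 294.1, 76.7, 35.1], 150.2)
side w 44.0 (341, 170) ([425.8, -182.5, 57.8, 14.1], 175.5)
side w 113.0 (276, 116) ([629.8, -489.3, 83.2, 51.5], 170.1)
side w 424.5 (197, 105) ([897.5, -551.3, 124.6, 115.8], 5.8)
```

View pics/c1.png

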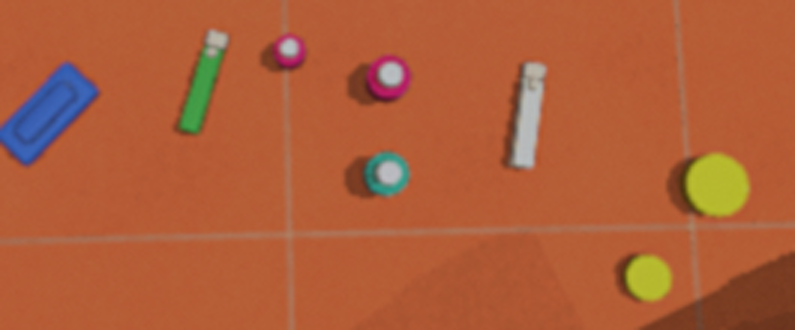

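The crop confirms it. The bottle at (388,78) in the crop is the larger magenta, about 31 mm against 23 mm. The tin at (717,185) is the larger yellow, about 43 mm against 30 mm. Both sizes and the mat spacing of about 90 mm check out. Clipper first.

```bash
cat > go.py <<'E'
# go.py x y z(mm) jawaxis(deg): shift in tool axes + spin
import sys; from h import *
def go(x,y,z,a):
    s=sensors.get_state(); M=R.from_rotvec(s['ee_rot']).as_matrix()
    d=M.T@(np.array([x,y,z])-s['tool_pos']*1000)
    cur=np.degrees(np.arctan2(M[1,0],M[0,0])); da=(a-cur+90)%180-90
    print('t',round(s['t'],2),'tcp',np.round(s['tool_pos']*1000,1),'zt',np.round(M[:,2],3),'jaw',round(cur,1),'w',round(s['width']*1000,1),'q6',round(s['qpos'][5],2))
    print('shift',np.round(d,1),'spin',round(-np.radians(da),3))
if __name__=='__main__': go(*map(float,sys.argv[1:5]))
E
python3 go.py 430 50 160 72
```

```text
t 0.15 tcp [ 276.6 -560.   180.1] zt [-0.     0.001 -1.   ] jaw -63.7 w 91.9 q6 -0.0
shift [-479.  -407.7   20.6] spin 0.773
```

Call:
arm_command(plan=[-36,-31,2,0.077,-72,-62,4,0.154,-108,-93,6,0.231,-144,-124,8,0.308,-180,-155,10,0.385,-216,-186,12,0.462,-252,-217,14,0.539,-288,-248,16,0.616,-324,-279,18,0.693,-360,-310,20,0.773], jaw=0.1)

```text
t: 1.15
tool_pos: [0.3953, -0.0985, 0.1607]
ee_rot: [-1.842, 2.545, -0.001]
force: [1.1, -0.9, -0.3]
width: 0.0415
```

```bash
python3 go.py 467 61 160 72
```

```text
t 1.15 tcp [395.3 -98.5 160.7] zt [ 0. -0. -1.] jaw -108.2 w 41.5 q6 1.64
shift [-173.9  -18.2    0.8] spin -0.004
```

Call:
arm_command(plan=[-40,-4,0,0,-80,-8,0,0,-120,-12,0,0,-150,-15,0,0,-174,-18,0,0,-174,-18,0,0,-174,-18,0,0,-174,-18,0,0,-174,-18,0,0,-174,-18,0,0])

```text
t: 2.15
tool_pos: [0.4659, 0.0588, 0.1607]
ee_rot: [1.845, -2.543, 0.0]
force: [-0.2, 0.2, 0.8]
width: 0.0413
```

```bash
python3 - <<'E'
from m import *
P,I=snap('wrist','w1.png')
zz=dict(g=.02,b=.022,y=.024,m=.03,w=.02)
for k,m in masks(I).items():
    for c in blobs(m,150):
        x,y,w,h=cv2.boundingRect(c); print(k,cv2.contourArea(c),(x+w//2,y+h//2),rect(P,c,zz[k]))
E
python3 go.py 467 61 160 72
```

```text
g 746.0 (317, 181) ([459.8, 63.8, 67.2, 14.2], 163.0)
g 4880.5 (312, 36) ([612.7, 17.9, 78.6, 74.2], 96.4)
b 1930.5 (223, 227) ([443.2, 178.7, 76.2, 34.9], 134.9)
b 1434.5 (404, 17) ([588.3, -65.3, 83.2, 29.9], 73.2)
y 446.5 (619, 215) ([317.1, -254.5, 30.7, 30.2], 71.7)
y 7787.0 (227, 55) ([614.4, 105.0, 98.7, 79.4], 6.9)
m 420.0 (372, 141) ([484.8, -2.9, 25.4, 23.5], 168.8)
m 510.5 (447, 141) ([462.5, -73.4, 44.3, 31.9], 61.1)
w 194.5 (472, 214) ([372.4, -86.7, 18.9, 17.0], 168.5)
w 230.5 (461, 144) ([452.2, -91.0, 18.3, 17.7], 72.6)
w 859.0 (540, 134) ([434.7, -178.2, 79.7, 18.6], 176.4)
t 2.2 tcp [466.1  59.  160.8] zt [ 0. -0. -1.] jaw -108.1 w 41.3 q6 2.01
shift [-2.2 -0.3  0.8] spin -0.001
```

View pics/w1.png

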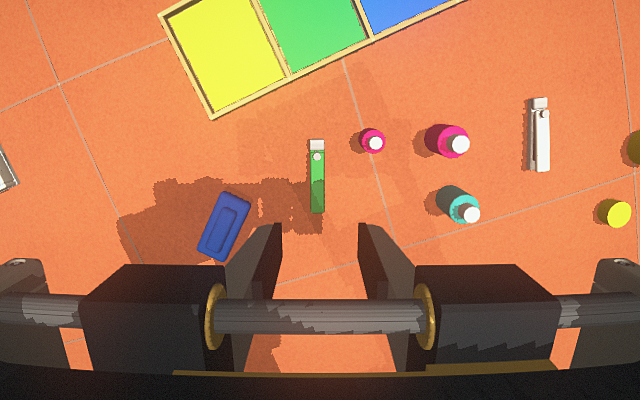

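The wrist view shows the clipper at (317,178), centred between the fingers, and its position agrees with the top view to 1–2 mm. I descend and grip.

```bash
python3 go.py 464.5 62.2 6 72.7
```

```text
t 2.2 tcp [466.1  59.  160.8] zt [ 0. -0. -1.] jaw -108.1 w 41.3 q6 2.01
shift [ -2.6   2.5 154.8] spin -0.013
```

Call:
arm_command(plan=[-3,2,30,-0.013,-3,2,60,-0.013,-3,2,90,-0.013,-3,2,115,-0.013,-3,2,130,-0.013,-3,2,140,-0.013,-3,2,148,-0.013,-3,2,153,-0.013,-3,2,155,-0.013,-3,2,155,-0.013])

```text
t: 3.2
tool_pos: [0.4655, 0.0631, 0.0059]
ee_rot: [-1.863, 2.529, -0.0]
force: [0.2, 0.4, -0.3]
width: 0.0411
```

Call:
arm_command(plan=[0,0,0,0,0,0,0,0,0,0,0,0,0,0,0,0,0,0,0,0,0,0,-20,0,0,0,-50,0,0,0,-80,0,0,0,-100,0,0,0,-100,0], jaw=1, squeeze=15)

```text
t: 4.2
tool_pos: [0.4673, 0.0634, 0.1082]
ee_rot: [-1.86, 2.526, -0.004]
force: [0.6, 1.0, -0.1]
width: 0.0006
```

```bash
python3 - <<'E'
from m import *
P,I=snap('wrist','w2.png')
m=masks(I)
zz=dict(g=.02,b=.022,y=.024,m=.03,w=.02)
for k in'g':
    for c in blobs(m[k],150):
        x,y,w,h=cv2.boundingRect(c); print(k,cv2.contourArea(c),(x+w//2,y+h//2),rect(P,c,.115),rect(P,c,.008))
E
python3 go.py 630 18 106 96.6
```

```text
g 980.0 (322, 191) ([485.4, 56.0, 40.9, 9.7], 162.5) ([459.8, 63.5, 63.0, 15.0], 162.5)
g 4826.5 (324, 33) ([581.0, 25.4, 52.7, 38.8], 96.6) ([607.0, 16.3, 81.2, 59.8], 96.6)
t 4.25 tcp [466.2  63.2 106.7] zt [ 0.003  0.    -1.   ] jaw -107.3 w 0.6 q6 2.0
shift [  -5.4 -169.8    1.1] spin -0.416
```

View pics/w2.png

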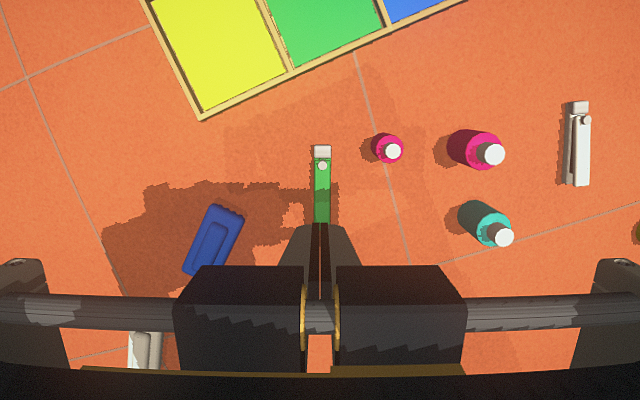

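The view shows the clipper still lying at (322,185) and the fingers shut on nothing. I probably lifted before they had closed, so I repeat and wait at the bottom.

Call:
arm_command(plan=[0,0,0,0,0,0,0,0,0,0,0,0,0,0,0,0,0,0,20,0,0,0,45,0,0,0,70,0,0,0,90,0,0,0,100,0,0,0,100,0], jaw=0.1)

```text
t: 5.25
tool_pos: [0.4641, 0.0629, 0.0045]
ee_rot: [1.862, -2.528, -0.002]
force: [-0.3, -1.1, 0.1]
width: 0.0412
```

Call:
arm_command(plan=[0,0,0,0,0,0,0,0,0,0,0,0,0,0,0,0,0,0,0,0,0,0,0,0,0,0,0,0,0,0,0,0,0,0,0,0,0,0,0,0], jaw=1)

```text
t: 6.25
tool_pos: [0.4652, 0.0631, 0.0056]
ee_rot: [1.863, -2.53, -0.0]
force: [-0.3, 0.6, 0.1]
width: 0.0
```

```bash
python3 go.py 630 18 106 96.6
```

```text
t 6.25 tcp [465.2  63.1   5.6] zt [-0.  0. -1.] jaw -107.3 w 0.0 q6 2.0
shift [  -5.8 -170.8 -100.4] spin -0.416
```

The fingers shut to zero at the bottom as well. I look from the side.

Run:
```python
from m import *
P,I=snap('side','s2.png'); P2,I2=snap('top','t2.png')
a=cv2.resize(I[130:330,200:430],None,fx=2.4,fy=2.4); cv2.imwrite('pics/s2c.png',a[:,:,::-1])
for c in blobs(masks(I2)['g'],20): print(rect(P2,c,.02))
```

```text
([626.7, 17.8, 99.9, 79.7], 6.4)
```

View pics/s2c.png

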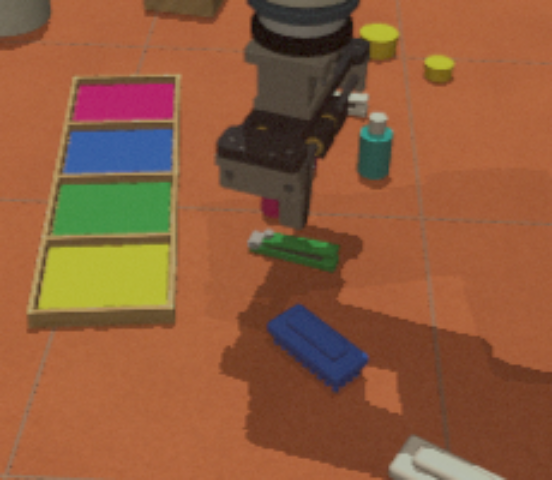

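Run:
```python
from h import *
P=camera_params('side')
for u,v in((323,224),(317,222),(329,222)):
    o,d=ray(P,u,v)
    for y in(.04,.0555,.063): print(u,v,np.round((o+d*(y-o[1])/d[1])*1000,1))
    print(onz(P,u,v,.0))
s=sensors.get_state(); print(s['tool_pos'],s['force'],s['qpos'])
W=camera_params('wrist'); print(np.round(np.array(W['pose']),3).tolist())
```

```text
323 224 [462.9  40.   15.7]
323 224 [462.8  55.5  28.2]
323 224 [462.7  63.   34.3]
[0.46311801 0.02068569 0.        ]
317 222 [475.6  40.   20.3]
317 222 [475.2  55.5  32.7]
317 222 [474.9  63.   38.8]
[0.47632939 0.01475725 0.        ]
329 222 [450.6  40.   21.7]
329 222 [450.7  55.5  34.2]
329 222 [450.8  63.   40.2]
[0.45035901 0.01288165 0.        ]
[0.46520854 0.06307669 0.00567127] [0.42286847 0.23964725 1.4076774 ] [1.31556625e-01 3.75140254e-01 2.09588655e+00 2.76451213e-05
 6.70642751e-01 2.00358006e+00]
[[-0.297, 0.924, 0.24, 0.532], [-0.955, -0.287, -0.076, 0.042], [-0.001, -0.252, 0.968, 0.21], [0.0, 0.0, 0.0, 1.0]]
```

Run:
```python
from h import *
def proj(P,p):
    T=np.array(P['pose']); c=T[:3,:3].T@(np.array(p)-T[:3,3]); s=np.array([c[0],-c[1]])/-c[2]; s=s*(1+P['k1']*(s@s)); return s*[P['fx'],P['fy']]+[P['cx'],P['cy']]
P=camera_params('side'); W,I=snap('wrist','w3.png'); S=cv2.imread('pics/s2.png')
t=sensors.get_state()['tool_pos']
out=[]
for Q,J,x0,y0,x1,y1 in((P,S,270,150,390,270),(W,I[:,:,::-1].copy(),250,120,390,260)):
    k=390/(x1-x0); A=cv2.resize(J[y0:y1,x0:x1],(390,390),interpolation=2)
    for dz,col in((0,(255,255,255)),(.0187,(255,255,0)),(.04,(0,255,255))):
        u=(proj(Q,t+[0,0,dz])-[x0,y0]+.5)*k; cv2.drawMarker(A,tuple(int(a) for a in u),col,0,14,1); print(u)
    out.append(A)
cv2.imwrite('pics/tip.png',np.hstack(out))
```

```text
[168.58254576 277.10246415]
[169.40024583 254.34731518]
[170.35806918 227.69503867]
[194.71283272 274.78632833]
[194.60882499 303.35731889]
[194.46461237 342.96385141]
```

View pics/tip.png

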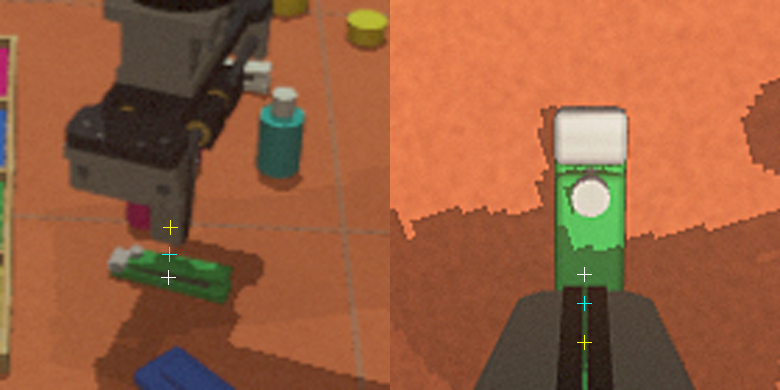

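Both views put the real finger tips about 25–30 mm above the reported TCP (tip edge at row 242 in the side crop, TCP marker at 277). That explains the shut fingers passing above the clipper. I open and feel downward in small steps, watching the force.

Call:
arm_command(plan=[0,0,0,0,0,0,0,0,0,0,0,0,0,0,0,0,0,0,0,0,0,0,3,0,0,0,6,0,0,0,9,0,0,0,12,0,0,0,12,0], jaw=0.1)

```text
t: 7.4
tool_pos: [0.4648, 0.063, -0.0069]
ee_rot: [1.862, -2.529, -0.001]
force: [0.5, -0.0, 0.4]
width: 0.041
```

Call:
arm_command(plan=[0,0,1,0,0,0,2,0,0,0,3,0,0,0,4,0,0,0,5,0,0,0,6,0,0,0,6,0,0,0,6,0,0,0,6,0,0,0,6,0])

```text
t: 8.4
tool_pos: [0.4652, 0.0631, -0.0123]
ee_rot: [-1.863, 2.53, 0.0]
force: [0.4, -0.1, -0.1]
width: 0.0417
```

```bash
python3 - <<'E'
from h import *
P,I=snap('side','s3.png'); W,J=snap('wrist','w4.png')
A=cv2.resize(I[150:270,270:390],(390,390),interpolation=2);B=cv2.resize(J[120:260,250:390],(390,390),interpolation=2)
cv2.imwrite('pics/tip2.png',np.hstack([A,B])[:,:,::-1])
E
python3 go.py 630 18 106 96.6
```

```text
t 8.5 tcp [465.3  63.1 -12.3] zt [ 0.  0. -1.] jaw -107.3 w 41.4 q6 2.0
shift [  -5.8 -170.7 -118.3] spin -0.416
```

View pics/tip2.png

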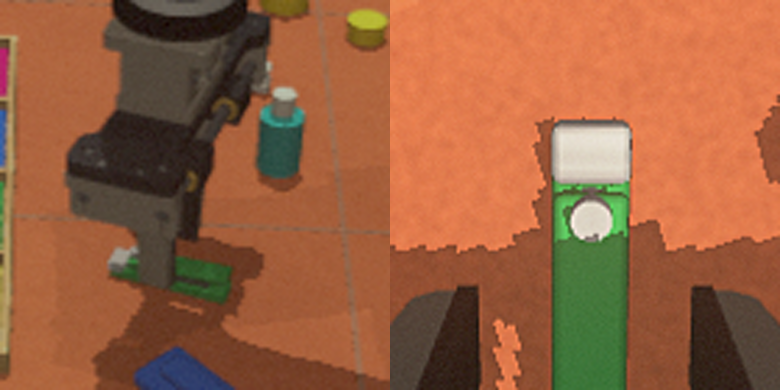

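Call:
arm_command(plan=[0,0,1,0,0,0,2,0,0,0,3,0,0,0,4,0,0,0,5,0,0,0,5,0,0,0,5,0,0,0,5,0,0,0,5,0,0,0,5,0])

```text
t: 9.5
tool_pos: [0.4652, 0.0631, -0.0173]
ee_rot: [-1.863, 2.53, -0.0]
force: [0.6, 0.3, 0.3]
width: 0.041
```

Call:
arm_command(plan=[0,0,0,0,0,0,0,0,0,0,0,0,0,0,0,0,0,0,0,0,0,0,0,0,0,0,0,0,0,0,0,0,0,0,0,0,0,0,0,0], jaw=1)

```text
t: 10.5
tool_pos: [0.4652, 0.0631, -0.0173]
ee_rot: [1.863, -2.53, 0.0]
force: [-0.3, -0.2, 0.4]
width: 0.0144
```

It is gripped, with a width of 14.4 mm. I lift and check.

Call:
arm_command(plan=[0,0,-10,0,0,0,-25,0,0,0,-40,0,0,0,-55,0,0,0,-70,0,0,0,-80,0,0,0,-80,0,0,0,-80,0,0,0,-80,0,0,0,-80,0])

```text
t: 11.5
tool_pos: [0.4647, 0.063, 0.0621]
ee_rot: [1.862, -2.529, -0.001]
force: [-0.7, 0.8, -0.1]
width: 0.0144
```

```bash
python3 - <<'E'
from m import *
for n,zs in (('wrist',(.1,)),('top',(.1,))):
    P,I=snap(n,n+'5.png'); m=masks(I)['g']
    for c in blobs(m,40):
        x,y,w,h=cv2.boundingRect(c); print(n,cv2.contourArea(c),(x+w//2,y+h//2),rect(P,c,.1),rect(P,c,.008))
E
python3 go.py 630 18 63 96.6
```

```text
wrist 2828.0 (320, 243) ([462.3, 63.5, 64.5, 14.9], 162.5) ([424.1, 75.4, 100.2, 23.2], 162.5)
wrist 3820.0 (328, 27) ([564.7, 27.7, 57.8, 23.9], 72.8) ([583.1, 19.7, 89.8, 37.1], 72.8)
top 722.5 (311, 150) ([604.8, 15.9, 91.6, 73.1], 6.4) ([630.0, 18.1, 101.1, 80.6], 6.4)
t 11.6 tcp [464.8  63.   62.2] zt [-0.001 -0.    -1.   ] jaw -107.3 w 14.5 q6 2.0
shift [  -6.  -171.1   -1. ] spin -0.416
```

```bash
python3 go.py 624.5 17.7 62 96.6
```

```text
t 11.6 tcp [464.8  63.   62.2] zt [-0.001 -0.    -1.   ] jaw -107.3 w 14.5 q6 2.0
shift [  -4.1 -165.9    0. ] spin -0.416
```

Call:
arm_command(plan=[0,-20,0,-0.06,-1,-40,0,-0.12,-2,-65,0,-0.18,-2,-90,0,-0.24,-3,-115,0,-0.3,-4,-135,0,-0.36,-4,-150,0,-0.416,-4,-160,0,-0.416,-4,-166,0,-0.416,-4,-166,0,-0.416])

```text
t: 12.6
tool_pos: [0.6251, 0.0175, 0.0624]
ee_rot: [2.344, -2.092, -0.0]
force: [-0.3, 0.2, -1.5]
width: 0.0141
```

Call:
arm_command(plan=[0,0,15,0,0,0,30,0,0,0,45,0,0,0,55,0,0,0,62,0,0,0,66,0,0,0,68,0,0,0,69,0,0,0,69,0,0,0,69,0])

```text
t: 13.6
tool_pos: [0.6253, 0.0177, -0.0059]
ee_rot: [-2.345, 2.09, -0.001]
force: [0.2, 0.0, -0.5]
width: 0.0144
```

```bash
python3 go.py 624.5 17.7 -9 96.6; python3 -c "
from h import *;print(sensors.get_state()['force'])"
```

```text
t 13.6 tcp [625.3  17.7  -5.9] zt [ 0.001  0.    -1.   ] jaw -83.4 w 14.4 q6 1.48
shift [-0.1  0.8  3.1] spin -0.0
[ 0.15618451  0.00366413 -0.46045489]
```

Call:
arm_command(plan=[0,0,1,0,0,0,2,0,0,0,3,0,0,0,3,0,0,0,3,0,0,0,3,0,0,0,3,0,0,0,3,0,0,0,3,0,0,0,3,0])

```text
t: 14.6
tool_pos: [0.6249, 0.0176, -0.0093]
ee_rot: [-2.345, 2.09, -0.0]
force: [1.0, -0.5, 1.3]
width: 0.0145
```

Call:
arm_command(plan=[0,0,0,0,0,0,0,0,0,0,0,0,0,0,0,0,0,0,0,0,0,0,-15,0,0,0,-35,0,0,0,-60,0,0,0,-85,0,0,0,-110,0], jaw=0.3)

```text
t: 15.6
tool_pos: [0.6251, 0.0177, 0.1029]
ee_rot: [-2.345, 2.09, -0.001]
force: [-0.0, -1.0, 0.5]
width: 0.0318
```

```bash
python3 - <<'E'
from m import *
P,I=snap('wrist','w6.png'); m=masks(I)
H=cv2.cvtColor(I,cv2.COLOR_RGB2HSV)
for k,z in(('g',.008),('b',.022),('w',.02)):
    for c in blobs(m[k],150):
        x,y,w,h=cv2.boundingRect(c); print(k,cv2.contourArea(c),(x+w//2,y+h//2),rect(P,c,z))
E
python3 go.py 443.5 177.8 100 46
```

```text
g 9208.5 (319, 180) ([627.6, 18.5, 101.6, 81.8], 6.6)
b 9127.0 (419, 180) ([640.5, -67.0, 96.9, 78.2], 6.5)
t 15.65 tcp [627.6  17.7 107.2] zt [ 0.006  0.    -1.   ] jaw -83.4 w 32.2 q6 1.48
shift [-180.1  164.6    6. ] spin 0.883
```

View pics/w6.png

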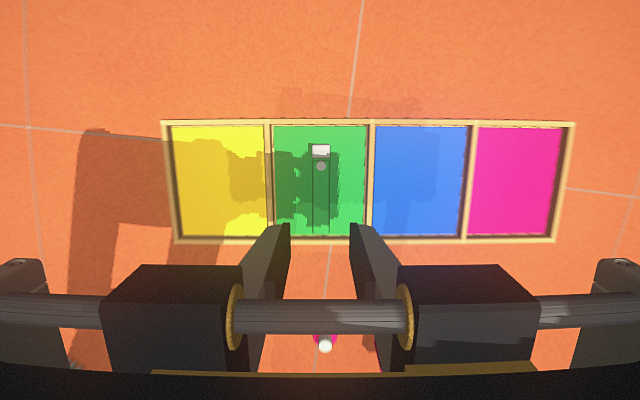

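The clipper lies in the green bay at (321,190), straight and centred between the dividers (272 and 367). Next is the brush.

```bash
python3 go.py 443.3 177.5 70 45.5
```

```text
t 15.65 tcp [627.6  17.7 107.2] zt [ 0.006  0.    -1.   ] jaw -83.4 w 32.2 q6 1.48
shift [-179.9  165.    36. ] spin 0.891
```

Call:
arm_command(plan=[-15,14,0,0.09,-35,31,0,0.18,-57,51,0,0.27,-80,72,0,0.36,-102,92,0,0.45,-124,112,5,0.54,-146,131,10,0.63,-164,148,20,0.72,-180,162,31,0.81,-180,162,31,0.891], jaw=-0.25)

```text
t: 16.65
tool_pos: [0.4408, 0.1788, 0.0694]
ee_rot: [1.212, -2.896, -0.001]
force: [-0.1, -0.8, 0.5]
width: 0.0574
```

```bash
python3 - <<'E'
from m import *
P,I=snap('wrist','w7.png'); m=masks(I)
for c in blobs(m['b'],150):
    x,y,w,h=cv2.boundingRect(c); print(cv2.contourArea(c),(x+w//2,y+h//2),rect(P,c,.022))
P,I=snap('top','t7.png'); H=masks(I)
for k in'gw':
  for c in blobs(H[k],8):
    x,y,w,h=cv2.boundingRect(c)
    if 280<x<340 and 100<y<190: print('top',k,(x,y,w,h),rect(P,c,.028),rect(P,c,.008))
E
python3 go.py 443.3 177.5 -20 45.5
```

```text
4051.0 (317, 194) ([443.9, 178.4, 76.0, 34.8], 134.3)
top g (291, 129, 40, 46) ([624.7, 17.5, 99.3, 79.0], 6.6) ([630.2, 18.0, 101.4, 80.7], 6.6)
top w (307, 136, 6, 7) ([653.9, 19.2, 14.2, 11.5], 178.5) ([660.0, 19.7, 14.5, 11.7], 178.5)
t 16.75 tcp [443.2 178.4  70.3] zt [ 0.001  0.    -1.   ] jaw -134.5 w 57.2 q6 2.73
shift [ 0.6 -0.7 90.3] spin 0.0
```

Call:
arm_command(plan=[0,0,20,0.01,0,0,40,0.01,0,0,55,0.01,0,0,66,0.01,0,0,74,0.01,0,0,80,0.01,0,0,84,0.01,0,0,87,0.01,0,0,89,0.01,0,0,90,0.01])

```text
t: 17.75
tool_pos: [0.4435, 0.178, -0.0203]
ee_rot: [-1.201, 2.903, 0.0]
force: [-0.3, 0.1, -0.2]
width: 0.0572
```

Call:
arm_command(plan=[0,0,0,0,0,0,0,0,0,0,0,0,0,0,0,0,0,0,0,0,0,0,0,0,0,0,0,0,0,0,0,0,0,0,0,0,0,0,0,0], jaw=1)

```text
t: 18.75
tool_pos: [0.4436, 0.178, -0.0202]
ee_rot: [-1.201, 2.903, 0.0]
force: [-0.1, -0.3, 5.2]
width: 0.0359
```

Call:
arm_command(plan=[0,0,-10,0,0,0,-25,0,0,0,-40,0,0,0,-55,0,0,0,-70,0,0,0,-85,0,0,0,-90,0,0,0,-90,0,0,0,-90,0,0,0,-90,0])

```text
t: 19.75
tool_pos: [0.4428, 0.1777, 0.069]
ee_rot: [1.201, -2.902, -0.0]
force: [0.4, -0.2, -0.6]
width: 0.0357
```

```bash
python3 - <<'E'
from m import *
P,I=snap('wrist','w8.png'); m=masks(I)
for c in blobs(m['b'],150):
    x,y,w,h=cv2.boundingRect(c); print(cv2.contourArea(c),(x+w//2,y+h//2),rect(P,c,.112))
E
python3 go.py 639 -71 70 96.6
```

```text
8267.0 (320, 235) ([445.2, 174.9, 70.1, 34.6], 134.9)
t 19.8 tcp [442.8 177.7  69. ] zt [-0.001 -0.001 -1.   ] jaw -135.0 w 35.9 q6 2.74
shift [  36.9 -314.6   -1.2] spin -0.901
```

View pics/w8.png

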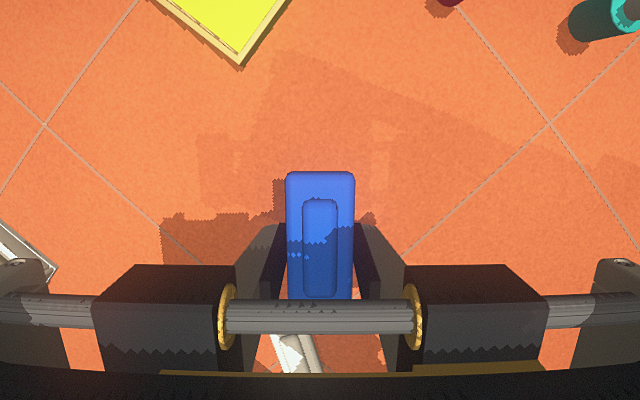

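The brush is held level and centred at (320,235). I carry it to the blue bay.

Call:
arm_command(plan=[2,-15,0,-0.09,6,-45,0,-0.18,10,-80,0,-0.27,14,-118,0,-0.36,19,-158,0,-0.45,24,-198,0,-0.54,28,-236,0,-0.63,32,-270,0,-0.72,36,-300,0,-0.81,37,-315,0,-0.9])

```text
t: 20.8
tool_pos: [0.6408, -0.0734, 0.0688]
ee_rot: [2.346, -2.089, -0.0]
force: [-0.3, 0.5, -1.7]
width: 0.0356
```

```bash
python3 - <<'E'
from m import *
P,I=snap('wrist','w9.png'); m=masks(I)
for k,z in(('g',.008),('w',.028),('m',.008)):
  for c in blobs(m[k],60):
    x,y,w,h=cv2.boundingRect(c)
    if y<250: print(k,cv2.contourArea(c),(x,y,w,h),rect(P,c,z))
E
python3 go.py 639 -71.4 -11 96.6
```

```text
g 10939.0 (155, 135, 105, 120) ([627.4, 17.6, 102.2, 81.6], 6.9)
w 69.5 (194, 175, 11, 10) ([646.8, 19.5, 7.8, 7.0], 96.5)
w 234.5 (192, 156, 19, 15) ([659.7, 18.1, 13.8, 10.6], 96.3)
m 69.5 (358, 228, 17, 39) ([597.7, -117.3, 37.5, 6.2], 24.9)
m 11100.5 (377, 133, 105, 121) ([650.0, -161.5, 102.4, 82.3], 7.2)
t 20.85 tcp [641.8 -74.2  68.9] zt [ 0.001 -0.001 -1.   ] jaw -83.1 w 35.9 q6 1.33
shift [-3.2  2.5 79.9] spin 0.006
```

View pics/w9.png

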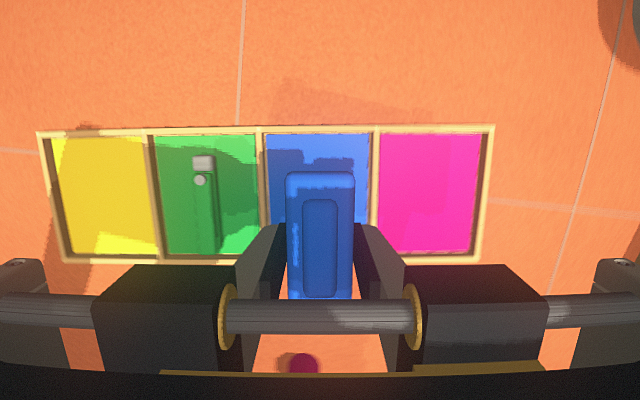

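The clipper's jaw end is at x≈665, so its centre is about 3 mm off the bay centre, which is fine. I lower the brush.

Call:
arm_command(plan=[0,0,0,0,0,0,10,0,0,0,25,0,0,0,40,0,0,0,55,0,0,0,65,0,0,0,72,0,0,0,77,0,0,0,79,0,0,0,79,0])

```text
t: 21.85
tool_pos: [0.6399, -0.0712, -0.0093]
ee_rot: [-2.344, 2.092, -0.0]
force: [-0.5, -0.6, -0.8]
width: 0.0357
```

```bash
python3 go.py 639 -71.4 -11.7 96.6
```

```text
t 21.85 tcp [639.9 -71.2  -9.3] zt [ 0. -0. -1.] jaw -83.5 w 35.7 q6 1.34
shift [0.1 0.9 2.4] spin -0.001
```

Call:
arm_command(plan=[0,0,1,0,0,0,2,0,0,0,2,0,0,0,2,0,0,0,2,0,0,0,2,0,0,0,2,0,0,0,2,0,0,0,2,0,0,0,2,0])

```text
t: 22.85
tool_pos: [0.6397, -0.0711, -0.0114]
ee_rot: [2.344, -2.091, -0.0]
force: [-0.3, -0.3, -0.5]
width: 0.0356
```

Call:
arm_command(plan=[0,0,0,0,0,0,0,0,0,0,0,0,0,0,0,0,0,0,0,0,0,0,-10,0,0,0,-30,0,0,0,-60,0,0,0,-95,0,0,0,-120,0], jaw=0.05)

```text
t: 23.85
tool_pos: [0.6406, -0.0712, 0.1117]
ee_rot: [-2.343, 2.091, -0.003]
force: [0.1, 0.1, -0.7]
width: 0.0441
```

```bash
python3 - <<'E'
from m import *
P,I=snap('wrist','w10.png'); m=masks(I)
for k,z in(('g',.008),('w',.028),('b',.008),('b',.03)):
  for c in blobs(m[k],60):
    x,y,w,h=cv2.boundingRect(c)
    if y<250: print(k,cv2.contourArea(c),(x,y,w,h),rect(P,c,z))
E
python3 go.py 380 -311.5 80 6.6
```

```text
g 8416.0 (177, 132, 92, 105) ([627.2, 19.2, 101.8, 81.8], 6.7)
w 161.0 (211, 150, 16, 12) ([659.3, 19.9, 13.8, 9.7], 96.2)
b 8717.5 (275, 132, 89, 105) ([637.6, -70.8, 101.2, 81.3], 6.7)
b 8717.5 (275, 132, 89, 105) ([642.7, -70.3, 94.0, 75.5], 6.7)
t 23.9 tcp [642.8 -71.5 115.6] zt [ 0.007 -0.001 -1.   ] jaw -83.5 w 43.5 q6 1.34
shift [208.6 288.6  33.9] spin 1.569
```

View pics/w10.png

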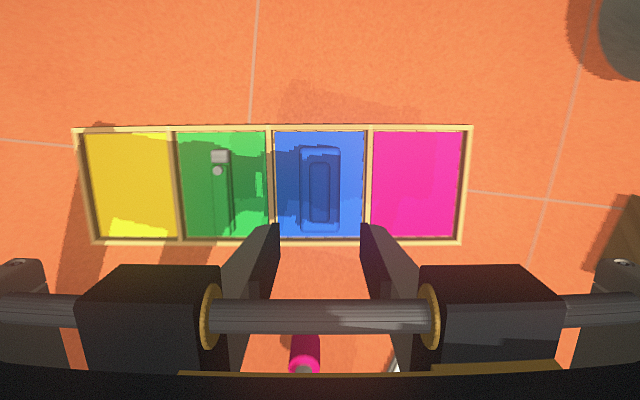

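The brush lies straight and centred at (320,190) in the blue bay. Next is the tin, with the jaws turned along x so there is room in the bay.

Call:
arm_command(plan=[15,20,0,-0.14,36,48,0,-0.28,58,78,0,-0.42,80,108,0,-0.56,102,138,0,-0.7,124,168,5,-0.84,146,198,10,-0.98,168,228,16,-1.12,190,258,22,-1.26,210,285,28,-1.4], jaw=-0.35)

```text
t: 24.9
tool_pos: [0.3793, -0.3132, 0.0812]
ee_rot: [3.14, -0.081, 0.001]
force: [0.1, -0.5, 0.3]
width: 0.0623
```

```bash
python3 - <<'E'
from m import *
P,I=snap('wrist','w11.png'); m=masks(I)
for c in blobs(m['y'],60):
    x,y,w,h=cv2.boundingRect(c); p=rect(P,c,.024); (u,v),r=cv2.minEnclosingCircle(c); print(cv2.contourArea(c),(x,y,w,h),p)
E
python3 go.py 380 -311.5 80 6.6
```

```text
2327.5 (290, 171, 56, 55) ([376.8, -314.7, 45.4, 44.8], 87.1)
95.0 (215, 150, 17, 10) ([304.3, -274.9, 12.6, 7.1], 176.8)
t 24.95 tcp [ 376.  -314.9   80.1] zt [-0.002 -0.001 -1.   ] jaw -2.1 w 61.9 q6 -0.66
shift [ 3.9 -3.6  0.1] spin -0.153
```

View pics/w11.png

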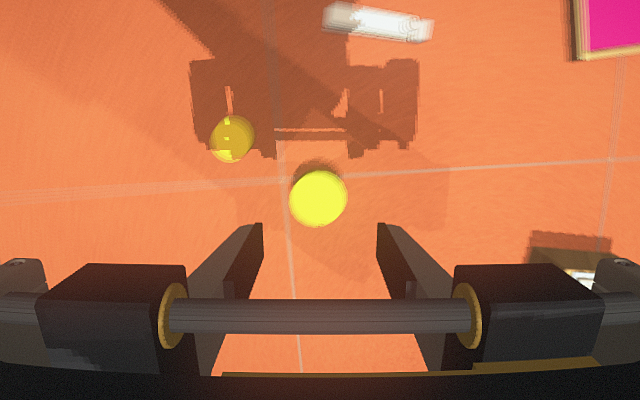

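The large tin is at (318,198), but the picture is slightly blurred because the arm was still moving. I settle lower and measure again.

Call:
arm_command(plan=[0,0,0,-0.1,0,0,5,-0.15,0,0,12,-0.15,0,0,20,-0.15,0,0,30,-0.15,0,0,35,-0.15,0,0,35,-0.15,0,0,35,-0.15,0,0,35,-0.15,0,0,35,-0.15])

```text
t: 25.95
tool_pos: [0.3807, -0.3123, 0.046]
ee_rot: [3.138, 0.146, 0.001]
force: [0.1, -0.2, -0.7]
width: 0.0621
```

```bash
python3 - <<'E'
from m import *
P,I=snap('wrist','w12.png'); m=masks(I)
for c in blobs(m['y'],300):
    x,y,w,h=cv2.boundingRect(c); print(cv2.contourArea(c),(x,y,w,h),rect(P,c,.024))
E
python3 go.py 380 -311.5 -20 6.6
```

```text
2860.0 (287, 180, 63, 60) ([379.0, -312.9, 44.0, 43.7], 5.4)
t 26.0 tcp [ 380.7 -312.3   46. ] zt [ 0. -0. -1.] jaw 5.3 w 62.1 q6 -0.78
shift [-0.6 -0.9 66. ] spin -0.022
```

Call:
arm_command(plan=[-1,0,12,-0.02,-1,0,25,-0.02,-1,0,36,-0.02,-1,0,45,-0.02,-1,0,53,-0.02,-1,0,59,-0.02,-1,0,63,-0.02,-1,0,65,-0.02,-1,0,66,-0.02,-1,0,66,-0.02])

```text
t: 27.0
tool_pos: [0.3796, -0.3123, -0.0202]
ee_rot: [3.136, 0.177, 0.0]
force: [-0.4, -0.7, -0.1]
width: 0.0617
```

Call:
arm_command(plan=[0,0,0,0,0,0,0,0,0,0,0,0,0,0,0,0,0,0,0,0,0,0,0,0,0,0,0,0,0,0,0,0,0,0,0,0,0,0,0,0], jaw=1)

```text
t: 28.0
tool_pos: [0.3796, -0.3124, -0.0201]
ee_rot: [3.136, 0.177, 0.0]
force: [-0.8, -0.2, 5.5]
width: 0.0436
```

Call:
arm_command(plan=[0,0,-10,0,0,0,-25,0,0,0,-45,0,0,0,-65,0,0,0,-85,0,0,0,-100,0,0,0,-105,0,0,0,-105,0,0,0,-105,0,0,0,-105,0])

```text
t: 29.0
tool_pos: [0.3789, -0.3118, 0.0839]
ee_rot: [-3.136, -0.177, 0.002]
force: [0.3, 0.6, -0.5]
width: 0.0437
```

```bash
python3 - <<'E'
from m import *
P,I=snap('wrist','w13.png'); m=masks(I)
for c in blobs(m['y'],300):
    x,y,w,h=cv2.boundingRect(c); print(cv2.contourArea(c),(x,y,w,h),rect(P,c,.129))
E
python3 go.py 617.5 108.3 85 6.6
```

```text
3062.5 (278, 240, 85, 48) ([379.5, -320.7, 43.4, 26.9], 6.4)
t 29.05 tcp [ 379.  -311.8   83.9] zt [-0.001  0.001 -1.   ] jaw 6.5 w 43.2 q6 -0.8
shift [ 284.4 -390.6   -1. ] spin -0.002
```

Call:
arm_command(plan=[12,-16,0,0,32,-44,0,0,56,-77,0,0,80,-110,0,0,104,-143,0,0,128,-176,0,0,152,-209,0,0,176,-242,0,0,200,-275,0,0,224,-308,0,0])

```text
t: 30.05
tool_pos: [0.5675, 0.0207, 0.0839]
ee_rot: [3.137, 0.178, -0.002]
force: [1.2, -1.0, -0.8]
width: 0.0434
```

Call:
arm_command(plan=[20,-27,0,0,38,-52,0,0,52,-71,0,0,60,-82,0,0,60,-82,10,0,60,-82,22,0,60,-82,32,0,60,-82,40,0,60,-82,40,0,60,-82,40,0])

```text
t: 31.05
tool_pos: [0.6175, 0.1068, 0.0445]
ee_rot: [3.137, 0.176, -0.001]
force: [-0.4, 0.2, -0.4]
width: 0.0433
```

```bash
python3 - <<'E'
from m import *
P,I=snap('wrist','w14.png'); m=masks(I)
for k,z in (('y',.07),('g',.008)):
  for c in blobs(m[k],300):
    x,y,w,h=cv2.boundingRect(c); print(cv2.contourArea(c),(x,y,w,h),rect(P,c,z))
E
python3 go.py 617.5 108.3 -11.5 6.6
```

```text
10191.0 (252, 174, 139, 113) ([617.6, 107.8, 75.7, 68.1], 6.5)
1642.0 (262, 334, 119, 15) ([631.9, -14.3, 101.1, 14.7], 6.5)
1739.5 (270, 265, 101, 35) ([624.6, 42.0, 81.6, 30.6], 5.8)
t 31.1 tcp [617.8 107.   44.9] zt [ 0.  0. -1.] jaw 6.5 w 43.7 q6 0.06
shift [-0.2 -1.3 56.4] spin -0.003
```

View pics/w14.png

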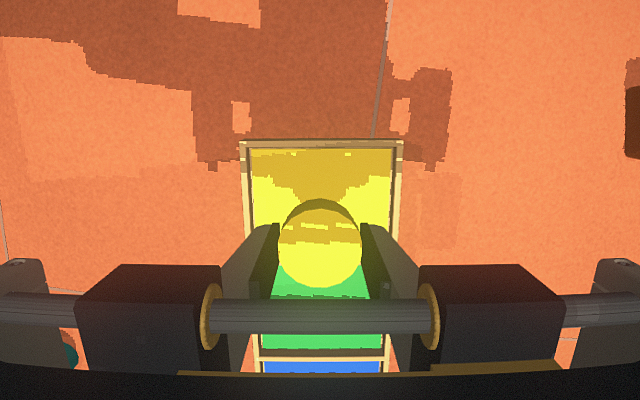

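The tin is held at (320,245) over the yellow bay. I lower and release it.

Call:
arm_command(plan=[0,-1,8,0,0,-1,20,0,0,-1,32,0,0,-1,42,0,0,-1,49,0,0,-1,53,0,0,-1,55,0,0,-1,56,0,0,-1,56,0,0,-1,56,0])

```text
t: 32.1
tool_pos: [0.6178, 0.1084, -0.0109]
ee_rot: [-3.137, -0.177, -0.001]
force: [-0.2, 1.0, -0.1]
width: 0.0437
```

Call:
arm_command(plan=[0,0,0.5,0,0,0,0.5,0,0,0,0.5,0,0,0,0.5,0,0,0,0.5,0,0,0,-10,0,0,0,-35,0,0,0,-65,0,0,0,-95,0,0,0,-120,0], jaw=-0.25)

```text
t: 33.1
tool_pos: [0.618, 0.1084, 0.1112]
ee_rot: [-3.136, -0.177, -0.002]
force: [0.3, -0.0, 0.4]
width: 0.0571
```

```bash
python3 go.py 464.5 -76 100 6.6
```

```text
t 33.1 tcp [618.  108.4 111.2] zt [ 0.002  0.    -1.   ] jaw 6.5 w 57.1 q6 0.06
shift [-173.3  165.9   11. ] spin -0.002
```

Call:
arm_command(plan=[-12,12,0,0.1,-32,31,0,0.2,-56,53,0,0.3,-80,77,0,0.4,-104,100,0,0.5,-128,122,3,0.6,-150,143,6,0.7,-166,159,9,0.81,-173,166,9,0.81,-173,166,9,0.81], jaw=0)

```text
t: 34.1
tool_pos: [0.4642, -0.0768, 0.1003]
ee_rot: [-2.953, 1.07, -0.001]
force: [0.4, 0.5, -0.7]
width: 0.0461
```

Call:
arm_command(plan=[0,0,0,0,0,0,0,0,0,0,0,0,0,0,0,0,0,0,0,0,0,0,0,0,0,0,0,0,0,0,0,0,0,0,0,0,0,0,0,0])

```text
t: 35.1
tool_pos: [0.4644, -0.0762, 0.0997]
ee_rot: [2.953, -1.073, 0.0]
force: [-0.3, -0.1, 0.3]
width: 0.0458
```

```bash
python3 - <<'E'
from m import *
P,I=snap('wrist','w15.png'); m=masks(I)
for k,z in (('m',.044),('w',.062)):
  for c in blobs(m[k],100):
    x,y,w,h=cv2.boundingRect(c); print(k,cv2.contourArea(c),(x,y,w,h),rect(P,c,z))
P,I=snap('top','t15.png'); m=masks(I)
for k,z in (('m',.044),('w',.062),('y',.008),('y',.032)):
  for c in blobs(m[k],15):
    x,y,w,h=cv2.boundingRect(c)
    if 240<x<420 and 100<y<270:print('top',k,cv2.contourArea(c),(x,y,w,h),rect(P,c,z))
E
python3 go.py 464.5 -76 -10 -40
```

```text
m 1366.5 (299, 170, 38, 47) ([464.2, -72.7, 38.2, 29.9], 50.1)
m 702.5 (266, 94, 32, 30) ([485.9, -4.4, 23.6, 21.5], 139.8)
m 9271.0 (469, 54, 134, 144) ([632.0, -143.9, 89.1, 70.8], 6.5)
w 300.5 (334, 281, 38, 18) ([435.0, -153.9, 31.0, 12.7], 169.7)
w 315.5 (307, 194, 22, 21) ([461.8, -75.6, 15.9, 15.6], 159.4)
w 184.0 (271, 101, 16, 16) ([485.9, -4.2, 10.6, 10.4], 138.8)
top m 15.0 (316, 206, 6, 11) ([485.3, 2.6, 22.7, 9.9], 172.4)
top m 617.0 (367, 118, 38, 24) ([661.5, -152.5, 78.5, 54.6], 96.4)
top w 756.0 (371, 267, 71, 31) ([340.2, -179.2, 141.0, 51.2], 73.9)
top w 37.0 (368, 262, 41, 9) ([362.9, -141.5, 84.0, 11.8], 84.0)
top w 30.5 (352, 249, 7, 8) ([392.8, -72.8, 13.5, 11.8], 133.2)
top w 158.0 (397, 218, 9, 33) ([429.5, -172.3, 68.5, 12.8], 169.8)
top w 3825.0 (346, 140, 82, 67) ([561.7, -148.2, 167.9, 134.0], 80.6)
top w 20.5 (307, 136, 6, 7) ([643.5, 18.3, 13.7, 11.1], 178.5)
top w 3766.0 (306, 135, 60, 194) ([438.8, -53.6, 421.8, 107.8], 169.5)
top y 1454.0 (252, 134, 41, 47) ([619.2, 108.5, 104.3, 82.6], 6.9)
top y 1454.0 (252, 134, 41, 47) ([612.9, 105.7, 101.8, 80.6], 6.9)
t 35.2 tcp [464.4 -76.2  99.7] zt [-0. -0. -1.] jaw -39.9 w 46.1 q6 0.53
shift [ -0.   -0.2 109.7] spin 0.001
```

View pics/w15.png

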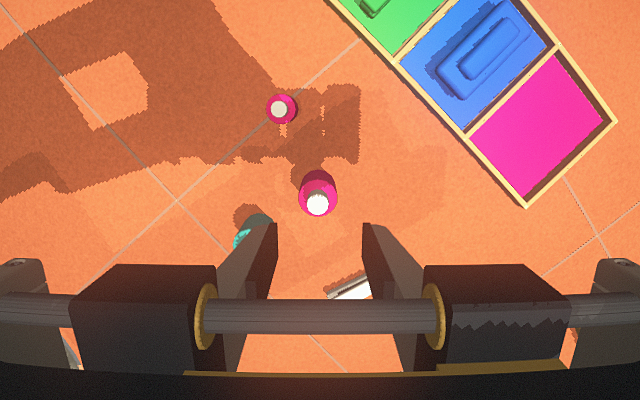

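The large magenta bottle is at (318,195) with its cap at (317,204), axis about (462.5,−75.3) mm. It is centred between the fingers and clear of the turquoise one at (252,230). I descend and grip.

Call:
arm_command(plan=[-2,0,15,0,-2,0,35,0,-2,0,55,0,-2,0,72,0,-2,0,86,0,-2,0,97,0,-2,0,105,0,-2,0,110,0,-2,0,113,0,-2,0,114,0])

```text
t: 36.2
tool_pos: [0.463, -0.0749, -0.0143]
ee_rot: [-2.953, 1.073, -0.0]
force: [-1.1, 0.4, -0.1]
width: 0.0459
```

Call:
arm_command(plan=[0,0,0,0,0,0,0,0,0,0,0,0,0,0,0,0,0,0,0,0,0,0,0,0,0,0,0,0,0,0,0,0,0,0,0,0,0,0,0,0], jaw=1)

```text
t: 37.2
tool_pos: [0.4632, -0.075, -0.014]
ee_rot: [-2.953, 1.073, -0.001]
force: [-0.0, -0.5, 6.2]
width: 0.0318
```

Call:
arm_command(plan=[0,0,-10,0,0,0,-25,0,0,0,-45,0,0,0,-65,0,0,0,-85,0,0,0,-100,0,0,0,-105,0,0,0,-105,0,0,0,-105,0,0,0,-105,0])

```text
t: 38.2
tool_pos: [0.4621, -0.0748, 0.0899]
ee_rot: [2.952, -1.073, -0.002]
force: [-0.0, -0.1, -0.9]
width: 0.0314
```

```bash
python3 - <<'E'
from m import *
P,I=snap('wrist','w16.png'); m=masks(I)
for k,z in (('m',.149),('w',.167),('m',.008)):
  for c in blobs(m[k],100):
    x,y,w,h=cv2.boundingRect(c); print(k,cv2.contourArea(c),(x,y,w,h),rect(P,c,z))
E
python3 go.py 649.5 -161.3 90 -40
```

```text
m 2894.5 (287, 205, 66, 80) ([466.1, -68.9, 39.8, 30.9], 51.9)
m 753.0 (268, 93, 33, 31) ([494.9, -11.5, 13.6, 12.4], 139.8)
m 9770.0 (477, 53, 137, 147) ([579.1, -92.0, 51.5, 40.8], 6.6)
w 962.0 (301, 262, 38, 34) ([461.6, -74.8, 15.7, 15.6], 140.2)
w 199.5 (273, 100, 16, 17) ([495.4, -11.8, 5.8, 5.6], 48.9)
m 2894.5 (287, 205, 66, 80) ([426.3, -115.3, 78.4, 60.8], 51.9)
m 753.0 (268, 93, 33, 31) ([483.1, -2.1, 26.8, 24.5], 139.8)
m 9770.0 (477, 53, 137, 147) ([649.0, -160.8, 101.5, 80.5], 6.6)
t 38.25 tcp [462.2 -74.8  89.9] zt [-0.002  0.    -1.   ] jaw -39.9 w 31.5 q6 0.53
shift [199.2 -53.9  -0.4] spin 0.001
```

Call:
arm_command(plan=[14,-4,0,0,36,-10,0,0,60,-16,0,0,86,-23,0,0,112,-30,0,0,138,-37,0,0,162,-44,0,0,182,-49,0,0,195,-53,0,0,199,-54,0,0])

```text
t: 39.25
tool_pos: [0.6519, -0.1622, 0.0898]
ee_rot: [2.953, -1.073, 0.001]
force: [-0.2, -0.3, -1.6]
width: 0.0313
```

Call:
arm_command(plan=[0,0,0,0,0,0,12,0,0,0,28,0,0,0,46,0,0,0,62,0,0,0,76,0,0,0,86,0,0,0,92,0,0,0,94,0,0,0,94,0])

```text
t: 40.25
tool_pos: [0.6503, -0.1613, -0.0033]
ee_rot: [-2.953, 1.073, -0.0]
force: [0.1, 0.0, -0.7]
width: 0.0312
```

```bash
python3 go.py 649 -161 -5.8 -40
```

```text
t 40.25 tcp [ 650.3 -161.3   -3.3] zt [ 0. -0. -1.] jaw -39.9 w 31.2 q6 0.45
shift [-1.2  0.6  2.5] spin 0.001
```

Lower the last 2 mm, release, and rise clear.

Call:
arm_command(plan=[-1,0.5,1,0,-1,0.5,2,0,-1,0.5,2.5,0,-1,0.5,2.5,0,-1,0.5,2.5,0,-1,0.5,2.5,0,-1,0.5,2.5,0,-1,0.5,2.5,0,-1,0.5,2.5,0,-1,0.5,2.5,0])

```text
t: 41.25
tool_pos: [0.649, -0.161, -0.0058]
ee_rot: [2.953, -1.073, -0.0]
force: [0.1, 0.5, -0.6]
width: 0.0312
```

Call:
arm_command(plan=[0,0,0,0,0,0,0,0,0,0,0,0,0,0,0,0,0,0,0,0,0,0,0,0,0,0,0,0,0,0,0,0,0,0,0,0,0,0,0,0], jaw=0.05)

```text
t: 42.25
tool_pos: [0.649, -0.161, -0.0058]
ee_rot: [-2.953, 1.073, -0.0]
force: [0.1, 0.2, -0.0]
width: 0.0439
```

Call:
arm_command(plan=[0,0,-8,0,0,0,-20,0,0,0,-45,0,0,0,-75,0,0,0,-105,0,0,0,-130,0,0,0,-150,0,0,30,-160,0,0,60,-160,0,0,80,-160,0])

```text
t: 43.25
tool_pos: [0.597, -0.2235, 0.1558]
ee_rot: [2.952, -1.073, 0.003]
force: [-0.3, 0.6, 0.0]
width: 0.0436
```

Call:
arm_command(plan=[10,30,0,0,20,70,0,0,30,110,0,0,40,150,0,0,50,190,0,0,60,220,0,0,60,240,0,0,60,250,0,0,60,250,0,0,60,250,0,0])

```text
t: 44.25
tool_pos: [0.4835, -0.4518, 0.1543]
ee_rot: [-2.952, 1.073, -0.0]
force: [0.4, 0.6, 1.4]
width: 0.0436
```

Run:
```python
from h import *
print(sensors.get_state()['tool_pos'],sensors.get_state()['t'])
P,I=snap('top','t17.png'); S,J=snap('side','s17.png')
A=cv2.resize(I[100:300,165:485],(800,500)[::1],interpolation=2)[:400*1]
a=cv2.resize(I[105:195,240:420],(400,200),interpolation=2)
b=cv2.resize(J[120:270,205:345],(390,418),interpolation=2)
c=cv2.resize(I[100:300,165:485],(400,250),interpolation=2)
L=np.vstack([a,c]); b=cv2.resize(b,(390,450)); cv2.imwrite('pics/f.png',np.hstack([L,b])[:,:,::-1])
```

```text
[ 0.48351504 -0.45182901  0.15429842] 44.25
```

View pics/f.png

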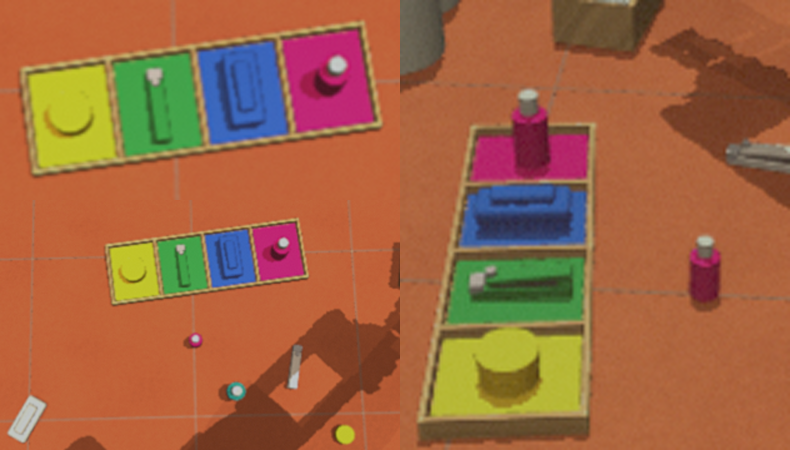

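The final view shows all four objects in their own bays: tin (72,112), clipper (158,105), brush (240,85), and bottle upright (332,78). The guests' white things, the decoy bottles and the small tin have not moved, and the arm is clear.

```bash
python3 -c "
from station import ctrl; print(ctrl.finish_job())"
```

```text
the job is handed in; nothing more can be done
None
```

I put the green clipper, blue brush, yellow tin and magenta bottle away in their own-colour bays, in the order asked, and handed the job in at about 44 s.

- **Last checks:** the final top and side views show the clipper and brush flat and lengthwise, the tin flat with its lid up, and the bottle standing upright. All look centred. I measured only the clipper after placing it, and it sits about 3–5 mm from the middle of its bay. The white clipper and brush, the turquoise and small magenta bottles and the small tin have not moved, and the arm is clear.
- **What failed or disagreed:** the first two attempts on the clipper shut on nothing, because the real finger tips sit about 25–30 mm above the reported TCP. I confirmed that in two views, felt down in small steps watching the force, and used the lower height for everything after that.
- **Forces:** readings at the end of each move never passed about 6 N on any axis.

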